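# Stand the slumped watch case up and close the glass

### The job

The tortoiseshell watch case has slumped back against the shelf's brass rail: reach over it and gently push it from behind with the fingertips until it stands upright on its own foot again, in its place and facing the front. Then push the sliding glass door gently along, by the side of its brass knob, until it is fully shut, without slamming it or leaning hard on it. Only push: do not pinch, lift or topple anything, and leave the skeleton clock, the alarm bell and both pendulum rods as they are.

Things in the scene. Friction and masses are not known exactly. Their poses are not given: they have to be found in the camera images.
- shelf: Low open-topped teak shelf, fixed, 200 mm deep (x) by 620 mm wide (y). Origin: centre of its underside, on the table; x from the glass front to the back, z up. Board top at z = 50 mm. End cheeks with inner faces at y = +-296 mm rise to z = 145 mm. Front glass 5 mm thick, top edges at z = 138 mm: sliding pane at x = -89.5 mm, behind it a fixed pane at x = -74.5 mm (y = -296 to 14 mm)
- rail_mid (a point): Middle of the upper bar of the brass gallery rail along the back of the shelf (shelf x = 85 mm), on the bar's axis, 58 mm above the board. The bar is 7 mm thick and runs along y from cheek to cheek; a second bar lies 28 mm below it. Nothing stands above or behind the rail but the top of the leaning watch case
- watch_case: Arch-topped box, mottled tortoiseshell, dial on its front (-x), flat back, about 0.35 kg, loose. Foot 46 mm deep, 92 mm wide, 14 mm high; body 40 mm deep, 80 mm wide, arch (radius 40 mm) to 119 mm above the underside, brass ball on top to 130 mm. Origin on the underside, midway across, 21 mm in front of the back plane; x from dial to back, z from foot to top. Starts leaning back 33 degrees
- case_heel (a point): Middle of the case's rear lower edge, on its back plane. The case leans and pivots on this edge, resting on the board, with its back against the rail's upper bar. Pushed from behind to within about 20 degrees of upright it drops onto its foot by itself
- case_top (a point): Topmost point of the arch, on the case's back plane, 119 mm from the heel: at the start some 65 mm behind the heel and 100 mm above the board
- glass_door (a joint): Sliding glass pane, 310 mm wide, 86 mm high, about 0.4 kg: opening in m, 0 = shut against the cheek at the shelf's +y end, grows as it slides towards -y (at most 0.28). It starts 0.10 to 0.22 open and slides with about 1.5 N of friction and a light drag (3 N per m/s)
- door_knob (a point): Round brass knob on the front of the sliding pane, head 26 mm across, standing 31 mm out from the glass towards -x. This point is its axis 19 mm out from the glass, 100 mm above the table, 35 mm from the pane's +y edge. It moves with the pane, which stops dead when shut; more than 35 N on it is too hard
- skeleton_clock: Brass skeleton clock on a marble base, 66 by 110 mm, 161 mm high, loose, to be left alone. Origin: centre of its underside. It stands on the board near one end, the bell near the other
- alarm_bell: Nickel alarm bell, dome 72 mm across, 57 mm high, loose, to be left alone. Origin: centre of its underside
- rod_front: Flat boxwood pendulum rod lying along the shelf (y) just behind the glass, 10 mm wide, 240 mm long, 6 mm thick, brass ends, loose, to be left alone. Origin: centre of its underside
- rod_back: The second pendulum rod, the same, lying 22 mm behind the first. Origin: centre of its underside
Things that resemble listed ones, but are neither listed nor needed, are in the scene too. Leave any orange, purple or turquoise look-alike of the watch_case alone.

How it is judged:
On the way, in this order (a step that is already met when the one before it is completed fails the run):
1. the watch case stands upright on its foot, untouched (angle between watch_case's own z axis and vertical below 0.05 rad and z of case_heel in the frame of shelf between 0.046 and 0.054 m and distance of case_heel from where it was at the start of the episode below 0.04 m and angle between the x axis of watch_case and the x axis of shelf, either way round below 0.26 rad and linear speed of watch_case below 0.02 m/s and contact force between the fingers and watch_case below 0.1 N), for 0.2 s.
2. the glass door is fully shut (value of joint glass_door below 0.006 m), for 0.2 s.
At the end, for the whole second after the job is handed in: The watch case stands still and upright (within 3 degrees) on the board, its heel within 40 mm of where it was, facing front within 15 degrees; the glass door is shut to within 6 mm; clock, bell and rods within 15 mm of where they were (angle between watch_case's own z axis and vertical below 0.05 rad and z of case_heel in the frame of shelf between 0.046 and 0.054 m and distance of case_heel from where it was at the start of the episode below 0.04 m and angle between the x axis of watch_case and the x axis of shelf, either way round below 0.26 rad and linear speed of watch_case below 0.01 m/s and value of joint glass_door below 0.006 m and distance of each of skeleton_clock, alarm_bell, rod_front, rod_back from where it was at the start of the episode below 0.015 m and angle between each of skeleton_clock, alarm_bell, rod_front, rod_back's own z axis and vertical below 0.1 rad); the robot touches nothing.
It fails at once if the watch case is lifted, or topples on its face or side (its heel rises over 12 mm off the board) (z of case_heel in the frame of shelf above 0.062 m).
It fails at once if the watch case is pinched or shoved hard (over 25 N) (contact force between the fingers and watch_case above 25 N).
It fails at once if the door's knob is pinched or shoved hard (over 35 N) (contact force between the fingers and glass_door above 35 N).
It fails at once if the glass door is slammed (over 0.5 m/s) (velocity of joint glass_door below -0.5 m/s).
It fails at once if the skeleton clock, bell or a rod is moved over 15 mm or tipped (distance of any of skeleton_clock, alarm_bell, rod_front, rod_back from where it was at the start of the episode above 0.015 m or angle between any of skeleton_clock, alarm_bell, rod_front, rod_back's own z axis and vertical above 0.2 rad).
It also fails if it takes over 45 s, if anything falls off the work surface, if the arm or the gripper's body presses on something with over 40 N, if the wrist force passes 120 N, or if a joint passes its speed limit or range.

### The arm

A 6-joint arm with a two-finger parallel gripper is mounted at the origin on the work surface. World frame = base frame: x ahead of the robot, y to its left, z up, the work surface at z = 0. Lengths are in m, angles in rad, forces in N, time in s.
With the tool pointing down it reaches from about 0.375 to 0.9 m from the base axis. Payload 3.1 kg.
Tool frame: the origin (TCP) lies at the very end of the fingers, on their centre line; the grasp point (between the pads) lies 19 mm behind it; z points along the fingers, y is the line along which they close (so a half turn about z gives the same grasp; the last joint's range is limited). The gripper opens to 85 mm and grips with 20 to 120 N. Pads are 22 mm wide; open, the fingers measure 114 mm over their backs; the gripper's body (76 mm by 85 mm) begins 54 mm behind the grasp point. The pads swing forward as they close: fully open they stand 13 mm farther back than shut.
Start: joints at [1.153, 0.527, 1.433, -0, 1.181, -0.178], TCP at [0.148, 0.607, 0.231] pointing down, gripper open.
Joint ranges: [-3.08, 3.08], [-0.75, 2.2], [0.22, 2.44], [-1.43, 4.57], [0, 2.65], [-2.85, 2.85]. Speed limits (rad/s): [2.79, 2.79, 3.14, 3.14, 3.14, 3.14].

### API

Orientations are given as a unit quaternion [x, y, z, w].
In Python, from station import manip, vision gives the robot as it stands.
- The arm moves only by the tool drive_tool, never from a script. Its argument "deltas" is a list that holds one entry, the list of rows, each a list of 4 numbers: the shift along the tool's x, y, z in mm, then the turn about the tool's z in rad. A call has 1 to 5 rows; each row is the pose to reach, as a shift and turn from the pose commanded when the call began, along the tool's axes at that moment; what a row does not reach only later rows make up. A row lasts 1/12 s, in which the tool goes at most 41.7 mm and 7.16 degrees, less where a joint would pass 70% of its speed; a pose out of reach is approached as far as the arm can. A call with a gripper value outside its range is refused whole. "jaw" is the finger opening in mm, from 0 to 85.4, set as the call begins (left out, the last holds). The fingers move at their own pace and stop on an object; "force" is the grip in N (left out, the last holds). Time passes only in rows, so rows that repeat a pose let the fingers close. It gives the time, the measured TCP pose, the force, the opening and the grip force at its end, in the units of the state.
- manip.sense(): the state, without advancing time (a new reading comes with each control period).
- vision.snapshot(name): name is "scene" or "top" or "wrist"; returns the picture (420x560x3 uint8, red, green, blue); there is no depth.
- vision.camera_model(name): a dict with "camera_matrix" (3x3 intrinsics, pixels), "D" ([k1, k2, p1, p2, k3] as OpenCV has them; the pictures are not rectified), "rvec" (rotation vector, rad) and "tvec" (3), from world to camera coordinates, as OpenCV has them. Camera axes: x right, y down, z forward; pixel columns grow to the right and rows downward; lengths in m; the calibration is good to about 2 mm. A picture is of the moment at which its call begins: read the wrist's pose just before it. camera_model takes no time and is no camera call; for the wrist camera it gives the pose at the moment of the call.
- manip.sign_off(): hands the job in; it is judged then, once.
The state is a dict: "t": time; "q": joint angles; "qd": joint speeds; "tau": joint torques, N m; "tcp_pos": TCP position; "tool_rot": TCP orientation; "force": force on the tool from outside, world axes, zero at the start; "ft_torque": the same for the moment, N m; "finger_gap": opening from 0.0 (shut) to 1.0 (fully open); "gripper_force": force on a finger pad.
Only numpy, scipy, OpenCV 4.12 (cv2) and the standard library are available. Lean on these libraries where they do the work, as an engineer would, in place of code of your own. Each camera call takes 0.05 s, during which the arm holds its last target. There are 200 camera calls.

## Working session

There is one attempt and no reset: what is moved stays moved. The work goes in short steps, Python scripts to look and compute and a tool call to move; the robot and the scene stay as the last step left them, time stands still between calls to the robot, and variables do not carry over. Pictures are saved under pics/ and viewed, at most 10 in all, crops included, and the job is handed in when it is done.

Besides the shell and the picture viewer there is one more tool, called after "Call:" as name(argument=value, ...), one argument or row to a line, values as JSON. drive_tool: Moves the arm, as the interface text tells. Its arguments: {"type":"object","properties":{"deltas":{"type":"array"},"jaw":{"type":"number"},"force":{"type":"number"}},"required":["deltas"]}

```bash
mkdir -p pics
python3 - <<'E'
from station import manip, vision
import cv2,numpy as np
s=manip.sense();print(s)
for n in("scene","top"):
    cv2.imwrite(f"pics/{n}0.png",cv2.resize(vision.snapshot(n)[:,:,::-1],(800,600),interpolation=cv2.INTER_CUBIC))
    m=vision.camera_model(n);print(n,m)
E
```

```text
{'t': 0.0, 'q': array([ 1.15349601e+00,  5.28490690e-01,  1.43395843e+00, -4.92161681e-05,
        1.18137916e+00, -1.78492518e-01]), 'qd': array([-1.61363513e-05, -7.74728330e-04,  3.79681373e-04,  1.78626779e-03,
        4.75520002e-04,  3.64519336e-04]), 'tau': array([-8.19844945e-05, -4.42346549e+01, -1.78030050e+01, -5.15748127e-05,
        8.20201007e-03,  1.36600482e-05]), 'tcp_pos': array([0.14751401, 0.60657659, 0.2303007 ]), 'tool_rot': array([ 1.19110995e-01,  9.92880315e-01, -1.07526103e-03, -3.06336842e-04]), 'force': array([0.89618428, 0.19224775, 0.04894144]), 'ft_torque': array([-5.89242655e-03,  1.95434483e-02, -5.02732149e-05]), 'gripper_force': 0.0, 'finger_gap': 0.9986958370862803}
scene {'camera_matrix': array([[390.57451329,   0.        , 276.92504492],
       [  0.        , 390.57451329, 215.57956086],
       [  0.        ,   0.        ,   1.        ]]), 'D': array([-0.0703278,  0.       ,  0.       ,  0.       ,  0.       ]), 'rvec': array([ 1.23190154,  2.46257986, -0.77795773]), 'tvec': array([ 0.25798566, -0.27203162,  1.22246776])}
top {'camera_matrix': array([[403.47593293,   0.        , 282.76829541],
       [  0.        , 403.47593293, 204.6867087 ],
       [  0.        ,   0.        ,   1.        ]]), 'D': array([-0.12156292,  0.        ,  0.        ,  0.        ,  0.        ]), 'rvec': array([ 2.12198934, -2.15405691,  0.18295428]), 'tvec': array([0.05054279, 0.52357619, 0.87586357])}
```

View pics/scene0.png

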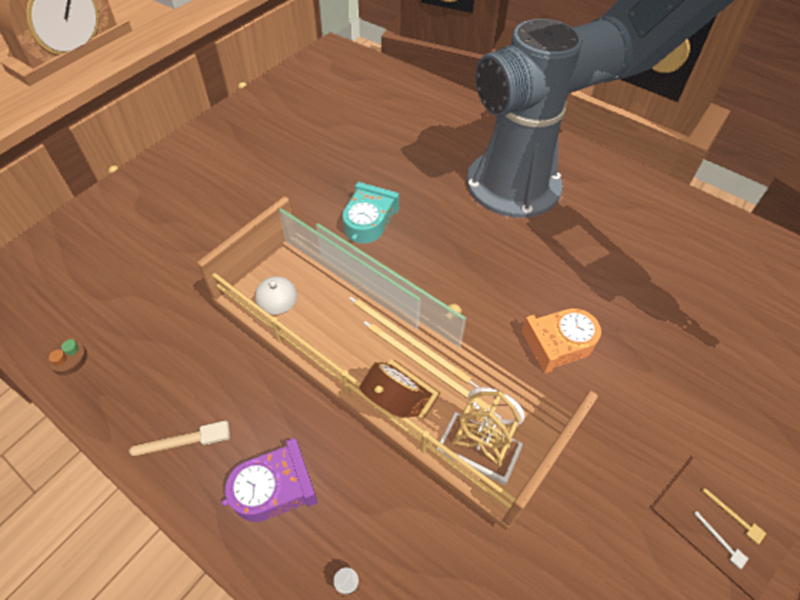

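View pics/top0.png

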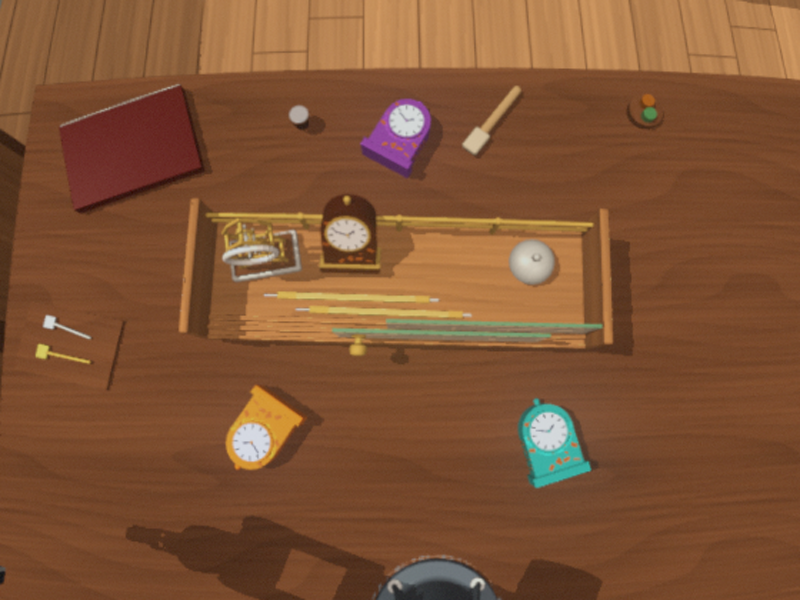

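The top view (800x600) shows four candidates: the brown tortoiseshell case leaning on the rail (348,240), purple (405,130), orange (260,430) and turquoise (553,440). I choose the brown one, which matches the description. The knob is at (358,347), the clock at (260,250) and the bell at (533,262). Next is a close crop.

Run:
```python
from station import vision
import cv2,numpy as np
t=vision.snapshot("top")[:,:,::-1]
c=t[130:250,120:270]; a=cv2.resize(c,None,fx=5,fy=5,interpolation=cv2.INTER_CUBIC)
cv2.imwrite("pics/c1.png",a)
c=t[130:250,300:440]; a=cv2.resize(c,None,fx=5,fy=5,interpolation=cv2.INTER_CUBIC)
cv2.imwrite("pics/c2.png",a)
```

```text
(no output)
```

View pics/c1.png

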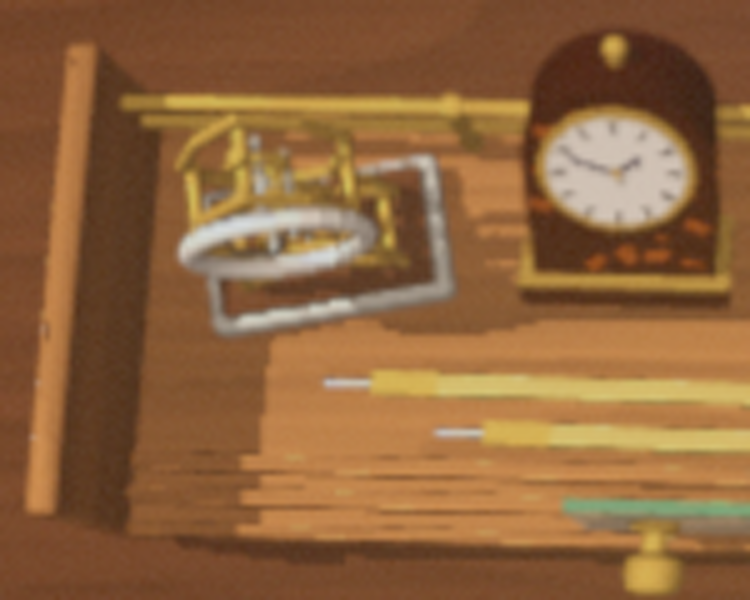

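View pics/c2.png

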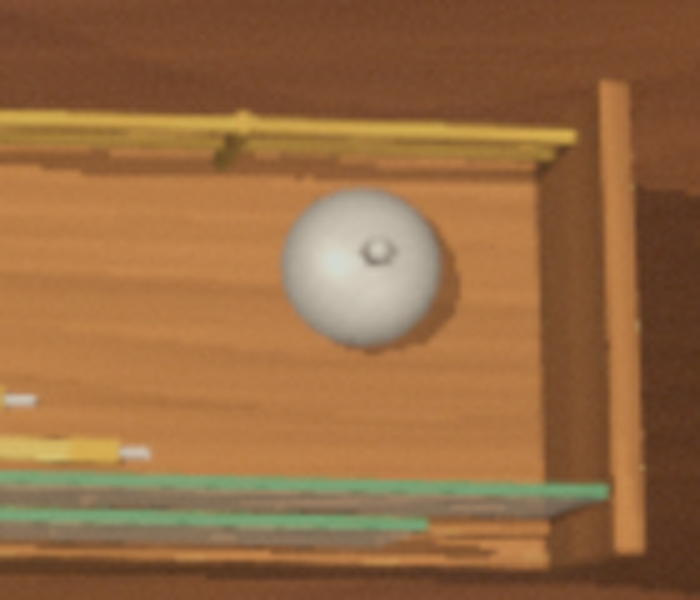

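```bash
cat > h.py <<'E'
from station import manip, vision
import cv2,numpy as np
from scipy.spatial.transform import Rotation as R
def ray(px,z,cam="top"):
    m=vision.camera_model(cam)
    u=cv2.undistortPoints(np.array([[px]],float),m["camera_matrix"],m["D"])[0,0]
    Rm=cv2.Rodrigues(m["rvec"])[0]; c=-Rm.T@m["tvec"]; d=Rm.T@np.r_[u,1]
    return c+d*(z-c[2])/d[2]
E
python3 - <<'E'
from h import *
o=np.array([120,130]);o2=np.array([300,130])
P=lambda a,z,o=o:ray(o+np.array(a)/5-0.4,z)[:2]
Lb,Lf,Rb,Rf=P((97,47),.145),P((55,512),.145),P((600,82),.145,o2),P((615,552),.145,o2)
print(Lb,Lf,Rb,Rf,np.linalg.norm(Lb-Rb),np.linalg.norm(Lb-Lf))
c=(Lb+Lf+Rb+Rf)/4; y=(Lb+Lf-Rb-Rf);y/=np.linalg.norm(y);x=np.array([y[1],-y[0]])
print("origin",c,"yaw",np.arctan2(x[1],x[0]),np.arctan2(*(Lb-Lf)[::-1]),np.arctan2(*(Rb-Rf)[::-1]))
S=lambda p:np.round(1000*np.array([(p-c)@x,(p-c)@y]),1)
print("knob head",S(P((653,575),.1)))
print("pane +y edge",S(P((565,506),.138)))
print("fixed +y edge?",S(P((0,478),.138,o2)),"fixed -y",S(P((607,492),.138,o2)))
print("rail",S(P((300,104),.108)),S(P((570,136),.108,o2)))
zb=.05+.124*np.cos(.576)+.020*np.sin(.576)
print("ball",S(P((614,48),zb)))
zh=.064+.044*np.sin(.576)
print("foot front L/R",S(P((522,275),zh)),S(P((730,278),zh)))
print("arch L/R",S(P((530,90),.125)),S(P((716,90),.125)))
print("clock dial top L/R",S(P((180,245),.2)),S(P((375,235),.2)),"base R",S(P((433,160),.06)),S(P((452,295),.06)))
E
```

```text
[0.65271779 0.34553794] [0.45556911 0.3536129 ] [ 0.62877934 -0.2475517 ] [ 0.43059438 -0.23903778] 0.593572548547852 0.19731398735753458
origin [0.54191515 0.05314034] yaw -0.041227796246792146 -0.04093582891911532 -0.04293304192573616
knob head [-113.6   55.1]
pane +y edge [-89.2  88.8]
fixed +y edge? [-74.1 -46.3] fixed -y [ -74.  -296.2]
rail [ 86.2 217.2] [  86.1 -295.4]
ball [95.4 74.5]
foot front L/R [ 16.5 118.5] [17.5 27.4]
arch L/R [ 89.2 113.8] [91.1 34.5]
clock dial top L/R [  1.1 235.1] [  6.7 159.2] base R [ 75.2 166.5] [ 12.4 154. ]
```

```bash
cat >> h.py <<'E'
C=np.array([0.54192,0.05314]);TH=-0.0412
def go(sx,sy,z):  # mm in shelf xy, z world mm -> tool-frame delta mm + turn
    s=manip.sense();Rm=R.from_quat(s["tool_rot"]).as_matrix()
    x=np.array([np.cos(TH),np.sin(TH)]);y=np.array([-x[1],x[0]])
    p=np.r_[C+(x*sx+y*sy)/1000,z/1000]
    ya=Rm[:2,1]; turn=-np.arctan2(ya[0]*y[1]-ya[1]*y[0],ya@y)
    d=s["tcp_pos"]-np.r_[C,0]
    print("t",round(s["t"],2),"shelf now",np.round(1000*np.array([d[:2]@x,d[:2]@y,s["tcp_pos"][2]]),1),"delta",np.round(1000*Rm.T@(p-s["tcp_pos"]),1),"turn",round(turn,3),"F",np.round(s["force"],1))
E
python3 -c "
from h import *
go(160,74,270)"
```

```text
t 0.15 shelf now [-416.8  536.9  230.5] delta [-656.4 -340.7  -39.1] turn -0.198 F [-0.8  0.4  0. ]
```

Call:
drive_tool(
  deltas=[
    [[-20,-10,-25,-0.1],[-55,-28,-40,-0.198],[-90,-47,-40,-0.198],[-125,-65,-40,-0.198],[-160,-83,-40,-0.198]],
  ],
  jaw=30,
)

```text
t: 0.57
tcp_pos: [0.2844, 0.4875, 0.2715]
tool_rot: [0.02, 1.0, 0.0, 0.0]
force: [0.7, 0.8, -0.2]
finger_gap: 0.352
gripper_force: 0.0
```

```bash
python3 -c "
from h import *
go(160,74,270)"
```

```text
t 0.57 shelf now [-275.2  423.4  271.5] delta [-434.7 -350.     1.6] turn 0.001 F [ 0.7  0.8 -0.2]
```

Call:
drive_tool(
  deltas=[
    [[-30,-24,0,0],[-60,-48,0,0],[-90,-72,0,0],[-120,-96,0,0],[-150,-120,0,0]],
  ],
)

```text
t: 0.98
tcp_pos: [0.4296, 0.3612, 0.2712]
tool_rot: [0.02, 1.0, -0.0, -0.0]
force: [0.6, 0.3, 0.8]
finger_gap: 0.35
gripper_force: 0.0
```

Call:
drive_tool(
  deltas=[
    [[-30,-24,0,0],[-60,-48,0,0],[-90,-72,0,0],[-120,-96,0,0],[-150,-120,0,0]],
  ],
)

```text
t: 1.4
tcp_pos: [0.5746, 0.2351, 0.271]
tool_rot: [0.021, 1.0, -0.0, -0.0]
force: [0.2, 0.8, 0.0]
finger_gap: 0.353
gripper_force: 0.0
```

```bash
python3 -c "
from h import *
go(160,74,270)"
```

```text
t 1.4 shelf now [ 25.1 183.2 271. ] delta [-134.9 -109.2    0.9] turn 0.0 F [0.2 0.8 0. ]
```

Call:
drive_tool(
  deltas=[
    [[-30,-24,0,0],[-60,-48,0,0],[-90,-72,0,0],[-120,-96,0,0],[-135,-109,0,0]],
  ],
)

```text
t: 1.82
tcp_pos: [0.7071, 0.1184, 0.2705]
tool_rot: [0.022, 1.0, -0.001, 0.001]
force: [-0.5, 0.4, 0.5]
finger_gap: 0.35
gripper_force: 0.0
```

Call:
drive_tool(
  deltas=[
    [[0,0,35,0],[0,0,70,0],[0,0,105,0],[0,0,142,0],[0,0,142,0]],
  ],
)

```text
t: 2.23
tcp_pos: [0.6975, 0.1219, 0.1198]
tool_rot: [0.021, 1.0, -0.0, -0.009]
force: [-2.4, 0.1, -0.9]
finger_gap: 0.35
gripper_force: 0.0
```

```bash
python3 -c "
from h import *
go(135,74,127)
t=vision.snapshot('top')[:,:,::-1];s=vision.snapshot('scene')[:,:,::-1]
cv2.imwrite('pics/d.png',cv2.resize(np.hstack([t[110:260,150:300],s[200:350,200:350]]),None,fx=2.6,fy=2.6,interpolation=cv2.INTER_CUBIC))"
```

```text
t 2.23 shelf now [152.7  75.1 119.8] delta [17.8 -1.1 -6.9] turn -0.0 F [-2.4  0.1 -0.9]
```

View pics/d.png

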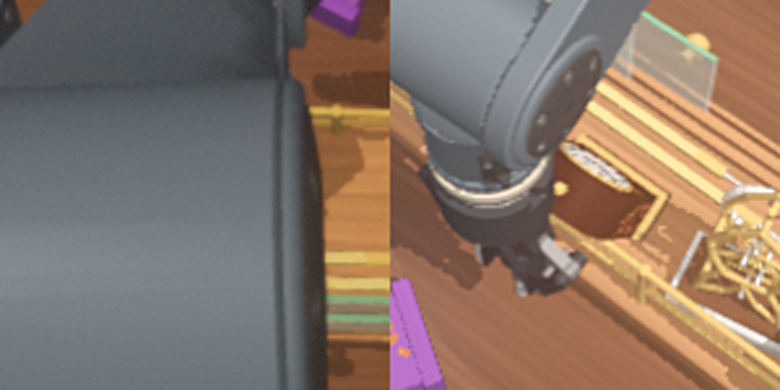

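The picture shows the open fingers behind the rail (~(540,255)), in line with the case, and the case untouched at (600,190). I'll approach slowly.

Call:
drive_tool(
  deltas=[
    [[4,0,-7,0],[9,-1,-7,0],[13,-1,-7,0],[18,-1,-7,0],[18,-1,-7,0]],
  ],
)

```text
t: 2.75
tcp_pos: [0.6851, 0.1223, 0.138]
tool_rot: [0.02, 1.0, 0.0, 0.0]
force: [-0.6, 0.8, -0.2]
finger_gap: 0.353
gripper_force: 0.0
```

```bash
python3 -c "
from h import *
go(92,74,127)"
```

```text
t 2.75 shelf now [140.2  75.  138. ] delta [48.2 -1.  11. ] turn 0.001 F [-0.6  0.8 -0.2]
```

Call:
drive_tool(
  deltas=[
    [[3,-1,5,0],[6,-1,10,0],[9,-1,10,0],[12,-1,10,0],[15,-1,10,0]],
  ],
)

```text
t: 3.17
tcp_pos: [0.6705, 0.1216, 0.1258]
tool_rot: [0.02, 1.0, -0.0, -0.0]
force: [-0.1, 0.1, -0.7]
finger_gap: 0.355
gripper_force: 0.0
```

Call:
drive_tool(
  deltas=[
    [[2,0,0,0],[4,0,0,0],[6,0,0,0],[8,0,0,0],[10,0,0,0]],
  ],
)

```text
t: 3.58
tcp_pos: [0.6614, 0.1221, 0.1266]
tool_rot: [0.02, 1.0, 0.0, 0.001]
force: [1.0, 0.5, 0.7]
finger_gap: 0.352
gripper_force: 0.4
```

Call:
drive_tool(
  deltas=[
    [[2,0,0,0],[4,0,0,0],[6,0,0,0],[8,0,0,0],[10,0,0,0]],
  ],
)

```text
t: 4.0
tcp_pos: [0.6506, 0.1225, 0.1262]
tool_rot: [0.02, 1.0, -0.0, -0.0]
force: [0.3, 1.0, 0.6]
finger_gap: 0.354
gripper_force: 0.1
```

```bash
python3 -c "
from h import *
go(92,74,127)"
```

```text
t 4.0 shelf now [105.8  73.8 126.2] delta [13.8  0.2 -0.8] turn 0.0 F [0.3 1.  0.6]
```

Call:
drive_tool(
  deltas=[
    [[2,0,0,0],[4,0,0,0],[6,0,0,0],[8,0,0,0],[10,0,0,0]],
  ],
)

```text
t: 4.42
tcp_pos: [0.6406, 0.1229, 0.1262]
tool_rot: [0.02, 1.0, -0.0, -0.0]
force: [0.4, -0.5, 0.2]
finger_gap: 0.351
gripper_force: 0.0
```

Call:
drive_tool(
  deltas=[
    [[1,0,0,0],[2,0,0,0],[3,0,0,0],[4,0,0,0],[5,0,0,0]],
  ],
)

```text
t: 4.83
tcp_pos: [0.6359, 0.1231, 0.1263]
tool_rot: [0.02, 1.0, 0.0, 0.0]
force: [-0.5, -0.5, -0.0]
finger_gap: 0.35
gripper_force: 0.0
```

```bash
python3 -c "
from h import *
go(92,74,127)
s=vision.snapshot('scene')[:,:,::-1]
cv2.imwrite('pics/e.png',cv2.resize(s[200:350,200:400],None,fx=4,fy=4,interpolation=cv2.INTER_CUBIC))"
```

```text
t 4.83 shelf now [ 91.1  73.7 126.3] delta [-0.9  0.3 -0.7] turn 0.0 F [-0.5 -0.5 -0. ]
```

View pics/e.png

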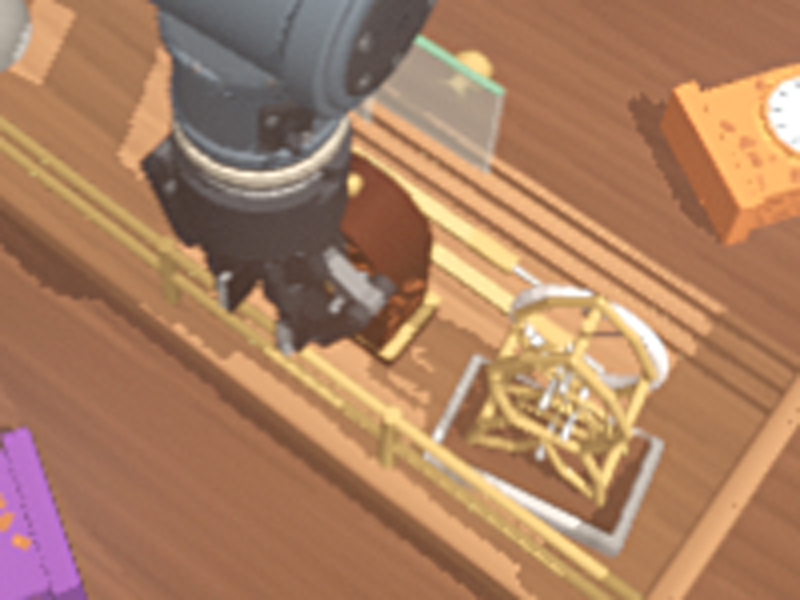

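The case at (390,250) now shows its back and seems upright, and the force is zero. I'll back the fingers off and rise.

Call:
drive_tool(
  deltas=[
    [[-10,0,0,0],[-30,0,0,0],[-50,0,0,0],[-60,0,-35,0],[-60,0,-75,0]],
  ],
)

```text
t: 5.3
tcp_pos: [0.6958, 0.12, 0.1975]
tool_rot: [0.021, 1.0, -0.0, -0.004]
force: [-0.5, 0.1, -0.4]
finger_gap: 0.35
gripper_force: 0.0
```

Call:
drive_tool(
  deltas=[
    [[0,0,-38,0],[0,0,-75,0],[0,-35,-80,0],[0,-75,-80,0],[0,-110,-80,0]],
  ],
  jaw=0,
)

```text
t: 5.72
tcp_pos: [0.6919, 0.0097, 0.2832]
tool_rot: [0.019, 1.0, -0.001, 0.002]
force: [0.3, -0.5, 0.1]
finger_gap: 0.002
gripper_force: 0.0
```

Call:
drive_tool(
  deltas=[
    [[20,-35,0,0],[40,-70,0,0],[60,-100,0,0],[90,-100,0,0],[125,-100,0,0]],
  ],
)

```text
t: 6.13
tcp_pos: [0.5622, -0.0865, 0.2811]
tool_rot: [0.022, 1.0, -0.0, 0.001]
force: [-0.8, -0.0, -0.0]
finger_gap: -0.002
gripper_force: 0.0
```

```bash
python3 -c "
from h import *
go(-110,-10,240)
t=vision.snapshot('top')[:,:,::-1];s=vision.snapshot('scene')[:,:,::-1]
cv2.imwrite('pics/f.png',cv2.resize(np.hstack([t[130:280,130:280],s[200:350,220:370]]),None,fx=2.6,fy=2.6,interpolation=cv2.INTER_CUBIC))"
```

```text
t 6.13 shelf now [  26.  -138.7  281.1] delta [136.5 128.3  40.8] turn -0.003 F [-0.8 -0.  -0. ]
```

View pics/f.png

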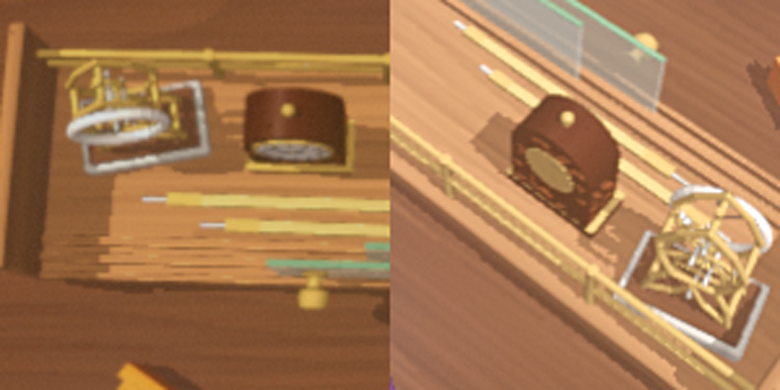

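The case stands upright facing front ((295,130) in the top half; its back shows in the scene half), and the clock and rods are unmoved. Now the door: the knob is at shelf (-111, 55).

Call:
drive_tool(
  deltas=[
    [[28,27,0,0],[56,52,0,0],[84,78,0,0],[112,104,0,0],[138,128,0,0]],
  ],
)

```text
t: 6.65
tcp_pos: [0.4286, 0.0507, 0.2815]
tool_rot: [0.021, 1.0, 0.0, 0.0]
force: [0.3, -0.6, 0.5]
finger_gap: 0.003
gripper_force: 0.0
```

Call:
drive_tool(
  deltas=[
    [[0,0,20,0],[0,0,55,0],[0,0,90,0],[0,0,115,0],[0,0,115,0]],
  ],
)

```text
t: 7.07
tcp_pos: [0.4272, 0.05, 0.1629]
tool_rot: [0.02, 1.0, 0.001, -0.004]
force: [-0.8, -0.1, -0.0]
finger_gap: 0.0
gripper_force: 0.0
```

```bash
python3 -c "
from h import *
go(-113,5,92)"
```

```text
t 7.07 shelf now [-114.5   -7.9  162.9] delta [-2.1 12.8 70.9] turn 0.001 F [-0.8 -0.1 -0. ]
```

Call:
drive_tool(
  deltas=[
    [[0,0,25,0],[0,0,50,0],[0,0,72,0],[0,0,72,0],[0,0,72,0]],
  ],
)

```text
t: 7.48
tcp_pos: [0.4305, 0.0494, 0.0947]
tool_rot: [0.02, 1.0, 0.0, -0.0]
force: [0.6, -0.7, -0.4]
finger_gap: -0.0
gripper_force: 0.0
```

```bash
python3 -c "
from h import *
go(-113,5,92)
s=vision.snapshot('scene')[:,:,::-1]
cv2.imwrite('pics/g.png',cv2.resize(s[130:280,200:400],None,fx=4,fy=4,interpolation=cv2.INTER_CUBIC))"
```

```text
t 7.48 shelf now [-111.1   -8.3   94.7] delta [ 1.9 13.3  2.7] turn 0.0 F [ 0.6 -0.7 -0.4]
```

View pics/g.png

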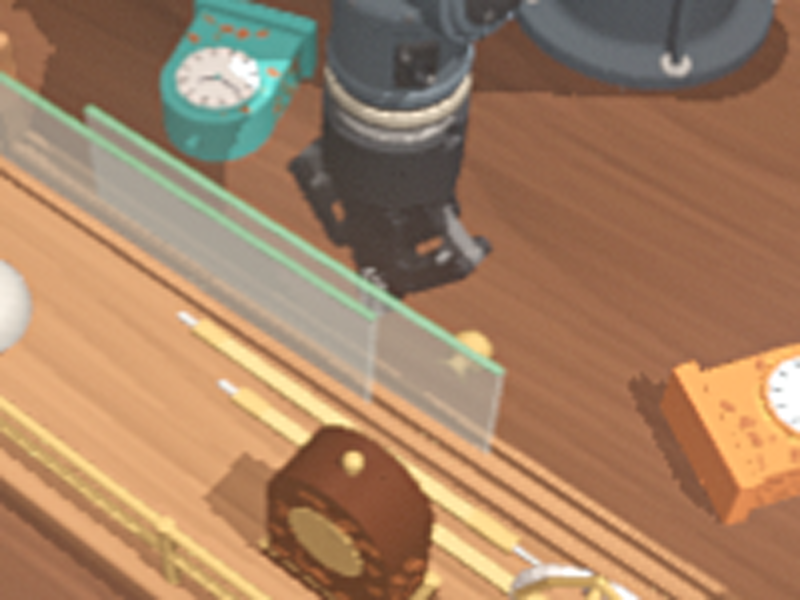

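The fingers are in front of the glass at about (400,285), on the -y side of the knob (470,345). I'll push towards +y.

Call:
drive_tool(
  deltas=[
    [[2,8,2,0],[2,16,2,0],[2,22,2,0],[2,27,2,0],[2,31,2,0]],
  ],
)

```text
t: 7.95
tcp_pos: [0.4293, 0.0814, 0.0929]
tool_rot: [0.02, 1.0, -0.0, 0.001]
force: [0.4, 0.2, 0.4]
finger_gap: -0.001
gripper_force: 0.0
```

Call:
drive_tool(
  deltas=[
    [[0,4,0,0],[0,8,0,0],[0,13,0,0],[0,18,0,0],[0,24,0,0]],
  ],
)

```text
t: 8.37
tcp_pos: [0.4302, 0.1047, 0.0924]
tool_rot: [0.021, 1.0, -0.0, 0.0]
force: [0.2, -1.8, 2.8]
finger_gap: 0.0
gripper_force: 1.0
```

Call:
drive_tool(
  deltas=[
    [[0,6,0,0],[0,13,0,0],[0,20,0,0],[0,27,0,0],[0,34,0,0]],
  ],
)

```text
t: 8.78
tcp_pos: [0.4315, 0.1392, 0.0923]
tool_rot: [0.02, 1.0, 0.0, 0.0]
force: [-0.1, -1.9, 2.2]
finger_gap: 0.001
gripper_force: 1.0
```

```bash
python3 -c "
from h import *
go(-113,230,92)"
```

```text
t 8.78 shelf now [-113.8   81.5   92.3] delta [ -0.9 148.5   0.3] turn 0.001 F [-0.1 -1.9  2.2]
```

Call:
drive_tool(
  deltas=[
    [[0,7,0,0],[0,14,0,0],[0,21,0,0],[0,28,0,0],[0,35,0,0]],
  ],
)

```text
t: 9.2
tcp_pos: [0.4329, 0.1741, 0.0923]
tool_rot: [0.02, 1.0, -0.0, 0.0]
force: [1.1, -2.2, 1.5]
finger_gap: 0.002
gripper_force: 1.0
```

Call:
drive_tool(
  deltas=[
    [[0,7,0,0],[0,14,0,0],[0,21,0,0],[0,28,0,0],[0,35,0,0]],
  ],
)

```text
t: 9.62
tcp_pos: [0.4343, 0.2091, 0.0923]
tool_rot: [0.02, 1.0, -0.0, 0.0]
force: [0.1, -1.4, 1.3]
finger_gap: -0.002
gripper_force: 1.0
```

Call:
drive_tool(
  deltas=[
    [[0,7,0,0],[0,14,0,0],[0,20,0,0],[0,26,0,0],[0,32,0,0]],
  ],
)

```text
t: 10.03
tcp_pos: [0.4356, 0.2409, 0.0923]
tool_rot: [0.02, 1.0, -0.0, -0.0]
force: [1.8, -2.0, 1.2]
finger_gap: 0.002
gripper_force: 1.0
```

Call:
drive_tool(
  deltas=[
    [[0,5,0,0],[0,10,0,0],[0,15,0,0],[0,20,0,0],[0,24,0,0]],
  ],
)

```text
t: 10.45
tcp_pos: [0.4366, 0.2648, 0.0923]
tool_rot: [0.02, 1.0, 0.0, -0.0]
force: [1.1, -1.5, 1.8]
finger_gap: -0.003
gripper_force: 1.0
```

```bash
python3 -c "
from h import *
go(-113,233,92)
t=vision.snapshot('top')
"
```

```text
t 10.45 shelf now [-114.   207.2   92.3] delta [-1.  25.8  0.3] turn 0.0 F [ 1.1 -1.5  1.8]
```

Call:
drive_tool(
  deltas=[
    [[0,4,0,0],[0,8,0,0],[0,12,0,0],[0,15,0,0],[0,18,0,0]],
  ],
)

```text
t: 10.92
tcp_pos: [0.4371, 0.2826, 0.0922]
tool_rot: [0.02, 1.0, -0.0, -0.0]
force: [0.7, -1.8, 0.8]
finger_gap: -0.002
gripper_force: 0.8
```

Call:
drive_tool(
  deltas=[
    [[0,1,0,0],[0,2,0,0],[0,3,0,0]],
  ],
)

```text
t: 11.17
tcp_pos: [0.4373, 0.2853, 0.0922]
tool_rot: [0.02, 1.0, -0.0, -0.0]
force: [-0.3, -1.7, 0.5]
finger_gap: 0.004
gripper_force: 0.8
```

Call:
drive_tool(
  deltas=[
    [[0,1,0,0],[0,2,0,0]],
  ],
)

```text
t: 11.33
tcp_pos: [0.4374, 0.2872, 0.0922]
tool_rot: [0.02, 1.0, -0.0, -0.0]
force: [-0.1, -1.8, -0.3]
finger_gap: -0.0
gripper_force: 0.8
```

Call:
drive_tool(
  deltas=[
    [[0,0.7,0,0],[0,1.4,0,0]],
  ],
)

```text
t: 11.5
tcp_pos: [0.4375, 0.2887, 0.0923]
tool_rot: [0.02, 1.0, -0.0, -0.0]
force: [0.3, -2.5, 0.8]
finger_gap: 0.006
gripper_force: 0.7
```

Call:
drive_tool(
  deltas=[
    [[0,0.7,0,0],[0,1.4,0,0]],
  ],
)

```text
t: 11.67
tcp_pos: [0.4375, 0.2901, 0.0923]
tool_rot: [0.02, 1.0, -0.0, -0.0]
force: [-0.2, -2.3, 0.8]
finger_gap: 0.001
gripper_force: 0.7
```

Call:
drive_tool(
  deltas=[
    [[0,0.5,0,0],[0,1,0,0]],
  ],
)

```text
t: 11.83
tcp_pos: [0.4376, 0.2911, 0.0923]
tool_rot: [0.02, 1.0, -0.0, -0.0]
force: [-0.2, -1.3, -0.1]
finger_gap: 0.004
gripper_force: 0.7
```

Call:
drive_tool(
  deltas=[
    [[0,0.5,0,0],[0,1,0,0]],
  ],
)

```text
t: 12.0
tcp_pos: [0.4376, 0.2921, 0.0923]
tool_rot: [0.02, 1.0, -0.0, -0.0]
force: [-0.4, -1.2, -0.1]
finger_gap: 0.0
gripper_force: 0.7
```

Call:
drive_tool(
  deltas=[
    [[0,0.5,0,0],[0,1,0,0]],
  ],
)

```text
t: 12.17
tcp_pos: [0.4376, 0.2931, 0.0923]
tool_rot: [0.02, 1.0, -0.0, -0.0]
force: [-1.2, -1.8, -0.3]
finger_gap: -0.001
gripper_force: 0.9
```

Call:
drive_tool(
  deltas=[
    [[0,0.5,0,0],[0,1,0,0]],
  ],
)

```text
t: 12.33
tcp_pos: [0.4376, 0.2934, 0.0922]
tool_rot: [0.02, 1.0, -0.001, -0.0]
force: [0.3, -6.1, 0.3]
finger_gap: 0.001
gripper_force: 3.1
```

Call:
drive_tool(
  deltas=[
    [[0,0.5,0,0],[0,1,0,0]],
  ],
)

```text
t: 12.5
tcp_pos: [0.4376, 0.2936, 0.0922]
tool_rot: [0.02, 1.0, -0.002, -0.001]
force: [1.4, -8.8, 1.1]
finger_gap: 0.002
gripper_force: 4.7
```

```bash
python3 -c "
from h import *
go(-113,233,92)
t=vision.snapshot('top')[:,:,::-1];s=vision.snapshot('scene')[:,:,::-1]
cv2.imwrite('pics/i.png',cv2.resize(np.hstack([t[130:260,110:210],s[200:330,320:450]]),None,fx=3.4,fy=3.4,interpolation=cv2.INTER_CUBIC))"
```

```text
t 12.5 shelf now [-114.2  235.9   92.2] delta [-1.2 -2.9  0.2] turn 0.002 F [ 1.4 -8.8  1.1]
```

View pics/i.png

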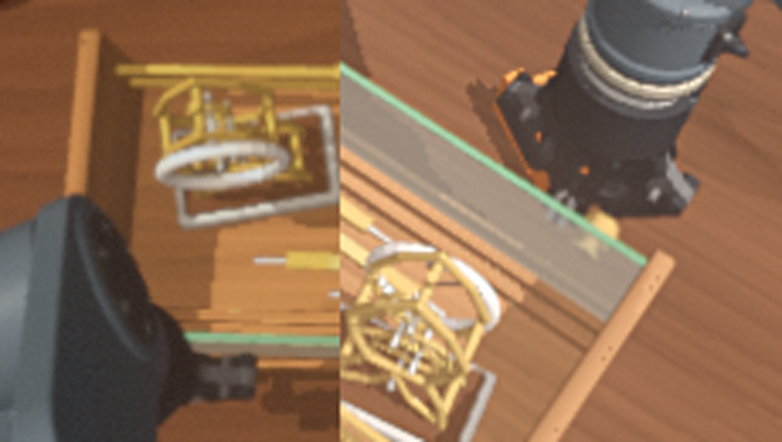

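The pane's edge meets the cheek at (648,260), and the force rose to 9 N at the stop, so the door is shut. Backing off.

Call:
drive_tool(
  deltas=[
    [[0,-2,0,0],[0,-10,0,0],[0,-25,0,0],[0,-30,-15,0],[0,-30,-45,0]],
  ],
)

```text
t: 13.02
tcp_pos: [0.4343, 0.2634, 0.1351]
tool_rot: [0.021, 1.0, -0.001, -0.004]
force: [0.3, -0.1, -0.1]
finger_gap: -0.001
gripper_force: 0.0
```

Call:
drive_tool(
  deltas=[
    [[0,0,-35,0],[0,0,-70,0],[0,0,-105,0],[20,0,-120,0],[30,0,-120,0]],
  ],
)

```text
t: 13.43
tcp_pos: [0.408, 0.2675, 0.2614]
tool_rot: [0.021, 1.0, 0.002, 0.004]
force: [-0.9, 0.7, -0.1]
finger_gap: -0.003
gripper_force: 0.0
```

Call:
drive_tool(
  deltas=[
    [[0,0,0,0],[0,0,0,0],[0,0,0,0],[0,0,0,0],[0,0,0,0]],
  ],
)

```text
t: 13.85
tcp_pos: [0.4069, 0.2662, 0.2562]
tool_rot: [0.021, 1.0, -0.0, -0.001]
force: [0.4, 0.9, 0.6]
finger_gap: 0.001
gripper_force: 0.0
```

```bash
python3 -c "
from h import *
s=vision.snapshot('scene')[:,:,::-1]
cv2.imwrite('pics/j.png',cv2.resize(s[130:370,130:430],None,fx=2.5,fy=2.5,interpolation=cv2.INTER_CUBIC))"
```

```text
(no output)
```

View pics/j.png

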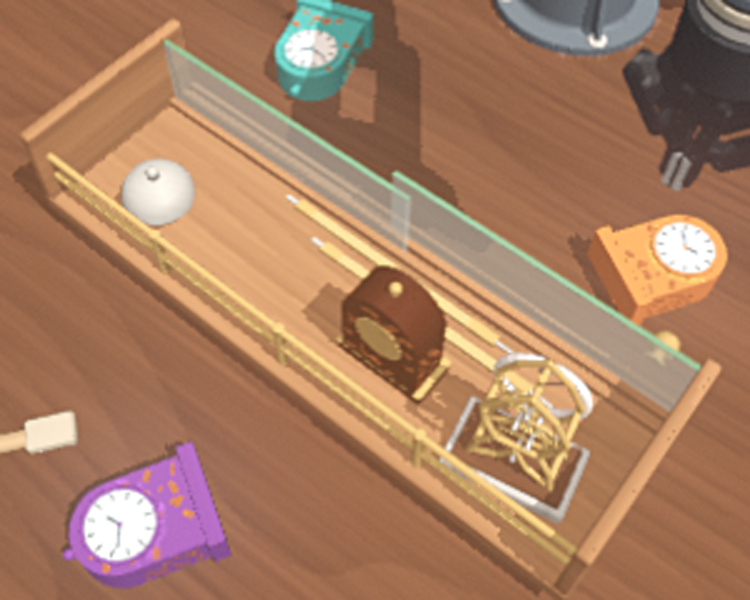

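The door is shut against the cheek (698,368), the case stands upright (395,325), and the arm is clear.

```bash
python3 -c "
from station import manip
print(manip.sign_off())"
```

```text
the job is handed in; nothing more can be done
None
```

The job is handed in: in the last picture the watch case stands upright facing front, the glass door is shut against its cheek, and the clock, bell and rods look unmoved; the hand-in returned no verdict.

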